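# Push a bottle tag through the spring flap of the return bin

## Robot

A 6-joint arm with a two-finger parallel gripper is mounted at the origin on the work surface. World frame = base frame: x ahead of the robot, y to its left, z up, the work surface at z = 0. Lengths are in m, angles in rad, forces in N, time in s.
With the tool pointing down it reaches from about 0.3 to 0.875 m from the base axis. Payload 4.2 kg.
Tool frame: the origin (TCP) lies midway between the tips of the shut fingers; the grasp point (between the pads) lies 19 mm behind it; z points along the fingers, y is the line along which they close (so a half turn about z gives the same grasp; the last joint's range is limited). The gripper opens to 85 mm and grips with 20 to 120 N. Pads are 22 mm wide; open, the fingers measure 114 mm over their backs; the gripper's body (76 mm by 85 mm) begins 54 mm behind the grasp point. The pads swing forward as they close: fully open they stand 13 mm farther back than shut.
Start: joints at [1.168, 0.32, 1.565, -0, 1.257, -0.02], TCP at [0.215, 0.533, 0.199] pointing down, gripper open.
Joint ranges: [-3.11, 3.11], [-0.84, 2.01], [0.21, 2.61], [-1.34, 4.49], [0.05, 2.63], [-2.56, 2.56]. Speed limits (rad/s): [2.57, 2.57, 3.14, 3.14, 3.14, 3.14].

## Interface

Orientations are given as a unit quaternion [w, x, y, z].
In Python, from plant import * gives the robot as it stands.
- The arm moves only by the tool play_rows, never from a script. Its argument "commands" is a list of rows, each a list of 4 numbers: the shift along the tool's x, y, z in m, then the turn about the tool's z in rad. A call has 1 to 5 rows; each row is the pose to reach, as a shift and turn from the pose commanded when the call began, along the tool's axes at that moment; what a row does not reach only later rows make up. A row lasts 1/8 s, in which the tool goes at most 62.5 mm and 10.7 degrees, less where a joint would pass 70% of its speed; a pose out of reach is approached as far as the arm can. A call with a gripper value outside its range is refused whole. "hand" is the opening, from 0 (shut) to 1 (fully open), set as the call begins (left out, the last holds). The fingers move at their own pace and stop on an object; the grip force is fixed at half the most. Time passes only in rows, so rows that repeat a pose let the fingers close. It gives the time, the measured TCP pose, the force, the opening and the grip force at its end, in the units of the state.
- observe(): the state, without advancing time (a new reading comes with each control period).
- grab_frame(name): name is "scene" or "top" or "wrist"; returns the picture (420x560x3 uint8, blue, green, red); there is no depth.
- get_calibration(name): a dict with "fx", "fy", "cx", "cy" (pixels), "R" (3x3) and "t" (3): a world point X has camera coordinates R X + t. Camera axes: x right, y down, z forward; pixel columns grow to the right and rows downward; lengths in m; the calibration is good to about 2 mm. A picture is of the moment at which its call begins: read the wrist's pose just before it. get_calibration takes no time and is no camera call; for the wrist camera it gives the pose at the moment of the call.
- job_done(): hands the job in; it is judged then, once.
The state is a dict: "clock": time; "joint_pos": joint angles; "qvel": joint speeds; "tau": joint torques, N m; "tool_pos": TCP position; "tcp_rot": TCP orientation; "wrist_force": force on the tool from outside, world axes, zero at the start; "torque": the same for the moment, N m; "finger_gap": finger opening in m; "finger_force": force on a finger pad.
Only numpy, scipy, OpenCV 4.12 (cv2) and the standard library are available. Lean on these libraries where they do the work, as an engineer would, in place of code of your own. Each camera call takes 0.05 s, during which the arm holds its last target. There are 200 camera calls.

## Task

A black bottle security tag has been left standing on the landing of the tag return bin on the shop counter. Push the bin's self-closing flap inwards with one fingertip and, while that finger keeps it open, push the tag over the sill with the other so that it drops into the bin; then back out and let the flap swing fully shut. Push only: do not grip or lift the tag, leave the cork stopper and the jigger standing on the landing, and do not disturb anything else on the counter.

Things in the scene. Friction and masses are not known exactly. Their poses are not given: they have to be found in the camera images.
- bin: Grey sheet-metal return bin, fixed, 320 mm deep (its x), 230 wide (its y), 160 high. Origin on the counter under the middle of the sill edge; +x points from the landing into the bin, z up. Front part, x -115 to 0 mm: the landing, a flat open steel shelf 95 mm above the counter with a 5 mm lip at each side. Behind the sill (x over 0) it is hollow down to a floor 5 mm above the counter.
- sill (a point): Middle of the sill edge, where the landing ends: bin x = 0, y = 0, 95 mm above the counter (height of the landing). Behind it the sloping flap rises to the hood, with a fixed frame 15 mm wide on each side of it.
- flap_hinge (a point): Middle of the flap's hinge line (along the bin's y): bin x = 98 mm, y = 0, 153 mm above the counter, 58 above the landing. It lies just under the front of the hood's flat roof, which spans x = 94 to 205 mm with its top 160 mm above the counter.
- flap (a joint): Turn of the flap, rad: 0 shut, grows as its lower edge swings inwards and down; stop at 1.35. Steel plate 196 mm wide (bin y), 4 thick, 108 from hinge to edge; shut it slopes up at 30 degrees from the sill to the hinge, at 1.05 it hangs straight down. A spring shuts it when let go: 0.5 to 1 N at the edge starts it, 2 to 5 N from a fingertip just above landing height holds it well open.
- flap_edge (a point): Middle of the flap's free lower edge (moves with the flap); when shut at bin x = 4 mm, 99 mm above the counter. The edge is a 6 mm thick rounded hem.
- tag_center (a point): Centre, 19 mm above its foot, of the bottle security tag: a black plastic collar 38 mm tall, round, 34 mm in diameter over its lower 21 mm, narrower (27 mm) above; about 40 g. It starts standing upright on the landing, its axis 42 to 62 mm before the sill edge and up to 45 mm to either side of the middle.
- stopper: Cork stopper standing on its wooden head at one outer front corner of the landing, 30 mm in diameter, 40 mm tall; origin at the centre of its underside, z up. Stays there.
- jigger: Small steel jigger (hollow, flared measure) standing at the other outer front corner of the landing, 31 mm over its rim, 42 mm tall; origin at the centre of its underside, z up. Stays there.
- bottle_green: Full green bottle, 74 mm in diameter, 300 mm tall, on the counter to the robot's right; origin at the centre of its underside. Bystander.
- bottle_amber: Full amber bottle, 72 mm in diameter, 290 mm tall, on the counter to the right; origin at the centre of its underside. Bystander.
- bottle_clear: Clear bottle, 84 mm in diameter, 250 mm tall, on the counter to the right; origin at the centre of its underside. Bystander.
- tasting_cup: Small glass tasting cup, 52 mm over its rim, 55 mm tall, on the counter to the left; origin at the centre of its underside. Bystander.
- detacher: Magnetic tag detacher: 110 mm square steel plate with a round grey cup, 40 mm tall over all, on the counter to the left; origin at the centre of its underside. Bystander.

How it is judged:
On the way:
1. a finger holds the flap pushed open as the tag, still standing on the landing, comes to the sill edge (value of joint flap above 0.2 rad and contact force between the fingers and flap above 0.2 N and x of tag_center in the frame of bin above -0.022 m and z of tag_center in the frame of bin above 0.103 m), for 0.05 s.
At the end, for the whole second after the job is handed in: The tag lies at rest inside the bin (its centre within the bin's walls and more than 25 mm below the landing), the flap is shut (within 0.06 rad), and the stopper, jigger, bottles, cup and detacher stand upright within 20 mm of where they were (z of tag_center in the frame of bin between 0 and 0.07 m and x of tag_center in the frame of bin between -0.115 and 0.205 m and y of tag_center in the frame of bin between -0.115 and 0.115 m and value of joint flap below 0.06 rad and linear speed of tag below 0.02 m/s and distance of each of stopper, jigger, bottle_green, bottle_amber, bottle_clear, tasting_cup, detacher from where it was at the start of the episode below 0.02 m and angle between each of stopper, jigger, bottle_green, bottle_amber, bottle_clear, tasting_cup, detacher's own z axis and vertical below 0.2 rad); the robot touches nothing.
It fails at once if the tag is lifted (its centre 15 mm or more above where it stands on the landing) (z of tag_center in the frame of bin above 0.129 m).
It fails at once if the tag is gripped or squeezed with more than 12 N (contact force between the fingers and tag above 12 N).
It fails at once if the stopper or jigger is moved more than 20 mm or tipped over (distance of any of stopper, jigger from where it was at the start of the episode above 0.02 m or angle between any of stopper, jigger's own z axis and vertical above 0.4 rad).
It fails at once if a bystander on the counter is moved more than 20 mm or tipped over (distance of any of bottle_green, bottle_amber, bottle_clear, tasting_cup, detacher from where it was at the start of the episode above 0.02 m or angle between any of bottle_green, bottle_amber, bottle_clear, tasting_cup, detacher's own z axis and vertical above 0.4 rad).
It also fails if it takes over 32 s, if anything falls off the work surface, if the arm or the gripper's body presses on something with over 40 N, if the wrist force passes 120 N, or if a joint passes its speed limit or range.

## Working session

There is one attempt and no reset: what is moved stays moved. The work goes in short steps, Python scripts to look and compute and a tool call to move; the robot and the scene stay as the last step left them, time stands still between calls to the robot, and variables do not carry over. Pictures are saved under pics/ and viewed, at most 10 in all, crops included, and the job is handed in when it is done.

Besides the shell and the picture viewer there is one more tool, called as name(argument=value, ...), one argument or row to a line, values as JSON. play_rows: Moves the arm, as the interface text tells. Its arguments: {"type":"object","properties":{"commands":{"type":"array","items":{"type":"array","items":{"type":"number"}}},"hand":{"type":"number"}},"required":["commands"]}

```bash
mkdir -p pics; python3 - <<'E'
from plant import *
import cv2
s=observe();print(s['clock'],s['tool_pos'],s['tcp_rot'],s['finger_gap'])
for n in("scene","top"):
    cv2.imwrite(f"pics/{n}0.png",grab_frame(n)); c=get_calibration(n);print(n,c)
E
```

```text
0.0 [0.2145552  0.53287853 0.19808524] [-1.91712143e-04  1.90224157e-01  9.81740280e-01 -8.69639752e-04] 0.08517901993245465
scene {'fx': 526.2689414687429, 'fy': 526.2689414687429, 'cx': 279.7871133451815, 'cy': 210.55580310778282, 'R': array([[ 0.06628366,  0.99777521,  0.00714908],
       [ 0.65040951, -0.03777196, -0.75864402],
       [-0.75668616,  0.05493553, -0.65146615]]), 't': array([-0.03587982, -0.27279464,  1.85192855])}
top {'fx': 475.7790230248179, 'fy': 475.7790230248179, 'cx': 279.2307962989754, 'cy': 221.06749671752937, 'R': array([[-0.02341473, -0.99968284, -0.0092719 ],
       [-0.9888134 ,  0.02452473, -0.14712785],
       [ 0.14730858,  0.00572322, -0.98907403]]), 't': array([-4.90676975e-04,  5.70935539e-01,  1.37139914e+00])}
```

View pics/scene0.png

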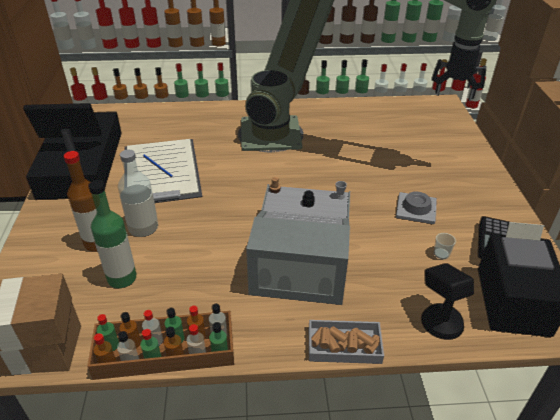

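View pics/top0.png

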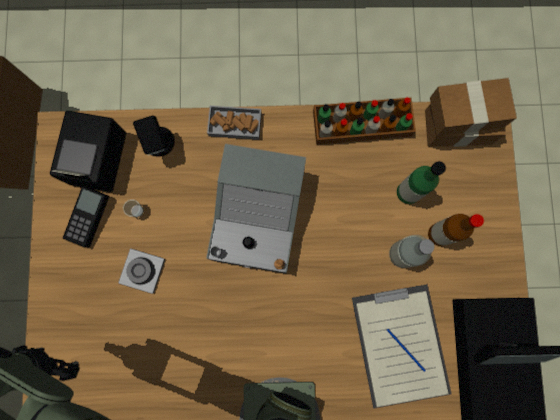

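The top view shows the bin around (255,205) with its landing towards the robot. The tag is at about (249,242), the jigger at (218,253) and the stopper at (280,264). I'll enlarge both views to get the corners.

```bash
python3 - <<'E'
import cv2,numpy as np
a=cv2.imread("pics/top0.png")[140:280,195:315];b=cv2.imread("pics/scene0.png")[170:310,235:365]
a=cv2.resize(a,None,fx=4,fy=4,interpolation=cv2.INTER_CUBIC)
cv2.imwrite("pics/crop_t.png",a)
E
```

```text
(no output)
```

View pics/crop_t.png

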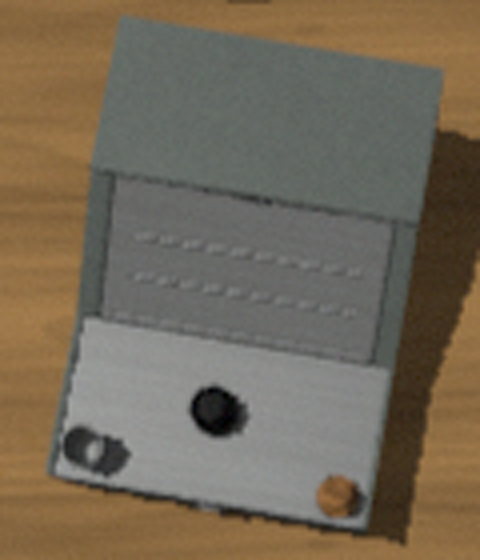

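The crop shows the roof corners at (123,17), (441,70), (93,168) and (415,220). The landing front corners are at (48,474) and (367,529), and the sill ends at (85,318) and (388,368). The tag top is at (216,408), the stopper at (338,493) and the jigger at (90,448).

```bash
cat > h.py <<'E'
import numpy as np,cv2
from plant import *
def ray(c,uv,z):
    d=c['R'].T@np.array([(uv[0]-c['cx'])/c['fx'],(uv[1]-c['cy'])/c['fy'],1]);o=-c['R'].T@c['t']
    return (o+d*(z-o[2])/d[2])
def proj(c,X):
    p=c['R']@np.asarray(X)+c['t'];return np.array([c['fx']*p[0]/p[2]+c['cx'],c['fy']*p[1]/p[2]+c['cy']])
E
python3 - <<'E'
from h import *
c=get_calibration("top")
o=lambda u,v:((u+.5)/4-.5+195,(v+.5)/4-.5+140)
P=[((123,17),.205,.115,.16),((441,70),.205,-.115,.16),((93,168),.094,.115,.16),((415,220),.094,-.115,.16),((48,474),-.115,.115,.1),((367,529),-.115,-.115,.1)]
W=np.array([ray(c,o(*p[0]),p[3])[:2] for p in P]);B=np.array([[p[1],p[2]] for p in P])
wm,bm=W.mean(0),B.mean(0);a=W-wm;b=B-bm
th=np.arctan2((b[:,0]*a[:,1]-b[:,1]*a[:,0]).sum(),(a*b).sum())
R=np.array([[np.cos(th),-np.sin(th)],[np.sin(th),np.cos(th)]]);t=wm-R@bm
print("th",th,"t",t);print("res",(W-(B@R.T+t)).round(4))
f=lambda uv,z:(R.T@(ray(c,o(*uv),z)[:2]-t)).round(4)
print("sill",f((85,318),.095),f((388,368),.095))
im=cv2.imread("pics/top0.png")
g=im.max(2);m=np.zeros_like(g);m[225:262,235:262]=(g[225:262,235:262]<40)
n,l,s,ce=cv2.connectedComponentsWithStats(m);print(s[1:],ce[1:]);
print("tag",f((216,410),.138-.005))
for z in(.114,.133):
  p=ray(c,ce[1+np.argmax(s[1:,4])],z);print("tagcc",z,p,R.T@(p[:2]-t))
print("stop",f((338,493),.135),"jig",f((90,448),.13))
# scene check
cs=get_calibration("scene");sc=cv2.imread("pics/scene0.png")
g=sc.max(2);m=np.zeros_like(g);m[185:215,295:322]=g[185:215,295:322]<45
n,l,s,ce=cv2.connectedComponentsWithStats(m);print(s[1:],ce[1:])
k=ce[1+np.argmax(s[1:,4])]
p=ray(cs,k,.116);print("tag scene",p,R.T@(p[:2]-t))
np.savez("bin.npz",R=R,t=t,th=th)
for q in((.205,.115,.16),(.205,-.115,.16),(.094,.115,.16),(.094,-.115,.16)):print(proj(cs,np.r_[R@q[:2]+t,q[2]]))
E
```

```text
th -0.19187287531926334 t [0.5526936  0.05900442]
res [[-0.0011 -0.0025]
 [-0.0012  0.0027]
 [ 0.0005 -0.0023]
 [ 0.0022  0.0027]
 [-0.0001 -0.0013]
 [-0.0002  0.0007]]
sill [-0.0006  0.1096] [-1.000e-04 -1.102e-01]
[[243 237  12  12 102]] [[248.7745098  242.50980392]]
tag [-0.0535  0.0019]
tagcc 0.114 [0.50146781 0.07205883 0.114     ] [-0.05277518  0.0030462 ]
tagcc 0.133 [0.49947745 0.0707066  0.133     ] [-0.05447115  0.00133924]
stop [-0.0959 -0.0907] jig [-0.0937  0.0834]
[[302 191  12  16 153]] [[307.8627451  199.07189542]]
tag scene [0.51238282 0.07555954 0.116     ] [-0.04272806  0.00856415]
[347.01644283 258.06536922]
[244.81694184 248.38040144]
[348.36898836 224.75368986]
[252.86376565 216.24940585]
```

```bash
cat >> h.py <<'E'
b=np.load("bin.npz")
from scipy.spatial.transform import Rotation as Ro
def rot(s): q=s['tcp_rot'];return Ro.from_quat([q[1],q[2],q[3],q[0]]).as_matrix()
def tobin(p): return np.r_[b['R'].T@(p[:2]-b['t']),p[2]]
def go(xb,yb,z):
    "shift in tool axes + turn from measured pose to bin-frame target, tool y along bin +x"
    s=observe();M=rot(s);w=np.r_[b['R']@[xb,yb]+b['t'],z]
    ya=np.arctan2(M[1,1],M[0,1]);turn=-((b['th']-ya+np.pi)%(2*np.pi)-np.pi)
    print("t",s['clock'],"bin pos",tobin(s['tool_pos']).round(4),"shift",(M.T@(w-s['tool_pos'])).round(4),"turn",round(float(turn),4),"gap",s['finger_gap'],"F",np.round(s['wrist_force'],2))
E
python3 - <<'E'
from h import *
go(-.0595,.003,.22)
E
```

```text
t 0.1 bin pos [-0.4223  0.4008  0.1982] shift [-0.4317 -0.3217 -0.0213] turn 1.3798 gap 0.08521360389530921 F [0.29 0.21 0.27]
```

play_rows(
  commands=[
    [-0.043, -0.032, -0.008, 0.138],
    [-0.086, -0.064, -0.016, 0.276],
    [-0.129, -0.096, -0.022, 0.414],
    [-0.172, -0.128, -0.022, 0.552],
    [-0.215, -0.16, -0.022, 0.69],
  ],
  hand=0.85,
)

```text
clock: 0.72
tool_pos: [0.355, 0.303, 0.2208]
tcp_rot: [0.0, 0.513, 0.858, -0.0]
wrist_force: [0.6, 0.0, 0.5]
finger_gap: 0.0725
finger_force: 0.0
```

```bash
python3 - <<'E'
from h import *
go(-.0595,.003,.22)
E
```

```text
t 0.725 bin pos [-0.2406  0.2018  0.2208] shift [-0.2686  0.0143  0.0008] turn 0.6857 gap 0.0725214233136378 F [0.62 0.04 0.46]
```

play_rows(
  commands=[
    [-0.054, 0.003, 0, 0.137],
    [-0.108, 0.006, 0, 0.274],
    [-0.162, 0.009, 0, 0.412],
    [-0.216, 0.012, 0, 0.55],
    [-0.268, 0.014, 0, 0.686],
  ],
)

```text
clock: 1.35
tool_pos: [0.4953, 0.0742, 0.2206]
tcp_rot: [-0.0, 0.772, 0.636, -0.0]
wrist_force: [0.3, 0.5, 0.4]
finger_gap: 0.0728
finger_force: 0.0
```

play_rows(
  commands=[
    [0, 0, 0, 0],
    [0, 0, 0, 0],
  ],
)

```text
clock: 1.6
tool_pos: [0.4942, 0.0762, 0.2205]
tcp_rot: [-0.001, 0.77, 0.638, -0.0]
wrist_force: [0.2, 0.1, 0.2]
finger_gap: 0.0726
finger_force: 0.0
```

```bash
python3 - <<'E'
from h import *
go(-.0595,.003,.22)
c=get_calibration("wrist");f=grab_frame("wrist");cv2.imwrite("pics/w1.png",f)
print(c)
for q in((0,.11,.095),(0,-.11,.095),(-.053,.003,.133),(-.053,.003,.095),(.094,0,.16),(-.094,.0834,.137),(-.094,-.0907,.135)):
    print(q,proj(c,np.r_[b['R']@q[:2]+b['t'],q[2]]).round(0))
E
```

```text
t 1.6 bin pos [-0.0607  0.0057  0.2205] shift [-0.0027  0.0012  0.0005] turn 0.0041 gap 0.07261621201767175 F [0.21 0.07 0.17]
{'fx': 325.1833174428184, 'fy': 325.1833174428184, 'cx': 287.48064798855717, 'cy': 213.9000685797623, 'R': array([[ 0.98240884, -0.18673428, -0.00178204],
       [-0.17573298, -0.92767502,  0.32944951],
       [-0.06317268, -0.32334095, -0.94417151]]), 't': array([-0.47111531,  0.10519369,  0.45582616])}
(0, 0.11, 0.095) [360.  73.]
(0, -0.11, 0.095) [344. 296.]
(-0.053, 0.003, 0.133) [296. 207.]
(-0.053, 0.003, 0.095) [296. 195.]
(0.094, 0, 0.16) [488. 222.]
(-0.094, 0.0834, 0.137) [244. 107.]
(-0.094, -0.0907, 0.135) [251. 303.]
```

View pics/w1.png

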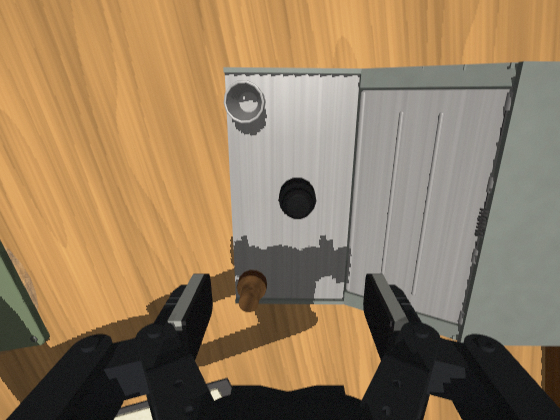

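The wrist view agrees with the top-view pose to about 3 mm. The tag is at about (297,198), which is bin x≈-0.052, y≈0.006. The sill line runs from (359,74) to (346,298), and the fingers straddle the tag. Next I descend.

play_rows(
  commands=[
    [0, 0, 0.03, 0.004],
    [0, 0, 0.06, 0.004],
    [0, 0, 0.09, 0.004],
    [0, 0, 0.11, 0.004],
    [0, 0, 0.12, 0.004],
  ],
)

```text
clock: 2.28
tool_pos: [0.4936, 0.0771, 0.1]
tcp_rot: [-0.001, 0.771, 0.637, -0.001]
wrist_force: [0.8, -0.7, 0.5]
finger_gap: 0.0727
finger_force: 0.0
```

play_rows(
  commands=[
    [0, 0, 0.002, 0],
    [0, 0, 0.003, 0],
    [0, 0, 0.004, 0],
  ],
)

```text
clock: 2.65
tool_pos: [0.4953, 0.0761, 0.0976]
tcp_rot: [0.0, 0.772, 0.636, 0.001]
wrist_force: [-0.3, 0.1, -0.0]
finger_gap: 0.0724
finger_force: 0.0
```

```bash
python3 - <<'E'
from h import *
go(-.0607,.005,.1)
cv2.imwrite("pics/w2.png",grab_frame("wrist"))
E
```

```text
t 2.65 bin pos [-0.0596  0.0058  0.0976] shift [-0.0008 -0.0011 -0.0024] turn -0.0 gap 0.07237990916437186 F [-0.34  0.13 -0.04]
```

View pics/w2.png

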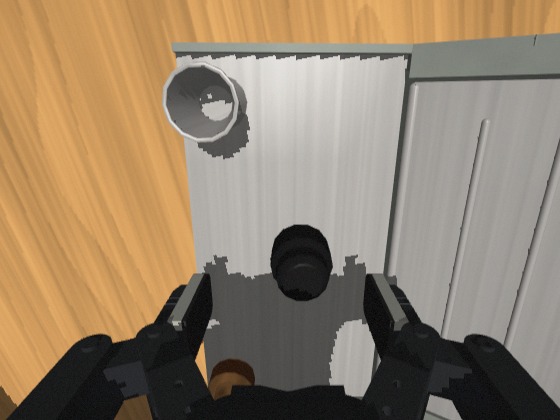

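The tag sits between the pads: its body is at (302,262) and the pads are at about (190,300) and (385,300). I'll check the lateral alignment numerically and keep descending to find the landing.

play_rows(
  commands=[
    [0, 0, 0.002, 0],
    [0, 0, 0.004, 0],
    [0, 0, 0.006, 0],
  ],
)

```text
clock: 3.08
tool_pos: [0.4948, 0.0759, 0.0908]
tcp_rot: [-0.0, 0.772, 0.636, 0.0]
wrist_force: [0.0, -0.2, 0.2]
finger_gap: 0.0726
finger_force: 0.0
```

```bash
python3 - <<'E'
from h import *
go(-.0607,.005,.1)
c=get_calibration("wrist");f=cv2.imread("pics/w2.png")
# picture was taken ~6 mm higher: shift camera accordingly
c['t']=c['t']-c['R'][:,2]*0.0065
g=f.max(2);m=np.zeros_like(g);m[215:310,262:340]=g[215:310,262:340]<45
n,l,s,ce=cv2.connectedComponentsWithStats(m);i=1+np.argmax(s[1:,4]);print(s[i],ce[i])
x0,y0,w,h,_=s[i]
print("bottom edge(top rim near)",tobin(ray(c,(x0+w/2,y0+h),.133)),"top edge(collar far)",tobin(ray(c,(x0+w/2,y0),.116)),"foot",tobin(ray(c,(x0+w/2,y0),.095)))
E
```

```text
t 3.075 bin pos [-0.0601  0.0055  0.0908] shift [-0.0005 -0.0006 -0.0092] turn -0.0002 gap 0.07262660780353133 F [ 0.02 -0.19  0.15]
[ 271  225   61   76 3659] [300.86690353 262.2757584 ]
bottom edge(top rim near) [-0.05283324 -0.00645392  0.133     ] top edge(collar far) [-0.05261961  0.02753974  0.116     ] foot [-0.05165887  0.01939351  0.095     ]
```

play_rows(
  commands=[
    [0.002, 0, 0.001, 0],
    [0.002, 0, 0.002, 0],
    [0.002, 0, 0.002, 0],
  ],
)

```text
clock: 3.45
tool_pos: [0.4951, 0.0779, 0.0888]
tcp_rot: [-0.0, 0.772, 0.636, -0.0]
wrist_force: [-0.6, -0.2, 0.1]
finger_gap: 0.0726
finger_force: 0.0
```

play_rows(
  commands=[
    [0, 0, 0.001, 0],
    [0, 0, 0.002, 0],
    [0, 0, 0.002, 0],
  ],
)

```text
clock: 3.82
tool_pos: [0.4951, 0.0779, 0.0868]
tcp_rot: [-0.0, 0.772, 0.636, -0.0]
wrist_force: [-0.5, -0.2, -0.1]
finger_gap: 0.0727
finger_force: 0.0
```

play_rows(
  commands=[
    [0, 0, 0.001, 0],
    [0, 0, 0.002, 0],
    [0, 0, 0.002, 0],
  ],
)

```text
clock: 4.2
tool_pos: [0.4951, 0.0779, 0.0848]
tcp_rot: [-0.0, 0.772, 0.636, -0.0]
wrist_force: [0.2, 0.2, -0.3]
finger_gap: 0.0728
finger_force: 0.0
```

play_rows(
  commands=[
    [0, 0, 0.001, 0],
    [0, 0, 0.002, 0],
    [0, 0, 0.002, 0],
  ],
)

```text
clock: 4.58
tool_pos: [0.4951, 0.0779, 0.0828]
tcp_rot: [-0.0, 0.772, 0.636, -0.0]
wrist_force: [-0.8, -0.9, 0.9]
finger_gap: 0.0727
finger_force: 0.0
```

play_rows(
  commands=[
    [0, 0, 0.001, 0],
    [0, 0, 0.0015, 0],
    [0, 0, 0.0015, 0],
  ],
)

```text
clock: 4.95
tool_pos: [0.4951, 0.0779, 0.0814]
tcp_rot: [-0.0, 0.772, 0.636, -0.0]
wrist_force: [0.2, -0.2, 0.5]
finger_gap: 0.0728
finger_force: 0.0
```

play_rows(
  commands=[
    [0, 0, -0.0055, 0],
    [0, 0.006, -0.0055, 0],
    [0, 0.012, -0.0055, 0],
    [0, 0.018, -0.0055, 0],
    [0, 0.024, -0.0055, 0],
  ],
)

```text
clock: 5.58
tool_pos: [0.5192, 0.0732, 0.0868]
tcp_rot: [-0.0, 0.772, 0.636, -0.0]
wrist_force: [-1.2, 0.5, 0.1]
finger_gap: 0.0725
finger_force: 0.0
```

play_rows(
  commands=[
    [0, 0.005, 0, 0],
    [0, 0.01, 0, 0],
    [0, 0.015, 0, 0],
  ],
)

```text
clock: 5.95
tool_pos: [0.5336, 0.0704, 0.0869]
tcp_rot: [-0.0, 0.772, 0.636, -0.0]
wrist_force: [-0.3, 0.5, 0.8]
finger_gap: 0.0724
finger_force: 0.1
```

```bash
python3 - <<'E'
from h import *
go(.035,.008,.087)
cv2.imwrite("pics/w3.png",grab_frame("wrist"))
E
```

```text
t 5.95 bin pos [-0.0209  0.0075  0.0869] shift [ 0.0005  0.0559 -0.0002] turn -0.0002 gap 0.072419197162768 F [-0.3   0.48  0.84]
```

View pics/w3.png

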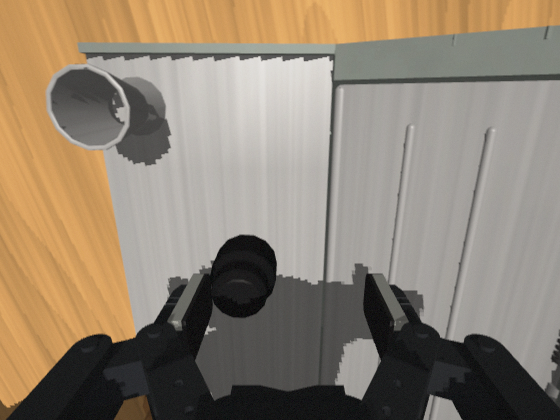

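The leading finger is now over the flap edge at about (385,290). The trailing pad, at about (200,290), is just reaching the tag at (243,275). I'll project the pad edges to check the lateral fit.

```bash
python3 - <<'E'
from h import *
c=get_calibration("wrist")
P=lambda x,y,z:proj(c,np.r_[b['R']@[x,y]+b['t'],z]).round(0)
for z in(.095,.1,.105,.12):
  for y in(-.011,0,.011):print(z,y,"trail",P(-.0209-.0363,.0075+y,z),"lead",P(-.0209+.0363,.0075+y,z))
f=cv2.imread("pics/w3.png");g=f.max(2);m=np.zeros_like(g);m[225:330,212:285]=g[225:330,212:285]<45
r=np.where(m[:,232:275].any(1))[0];print(r.min(),r.max())
print("near rim y+.0135",tobin(ray(c,(242,r.max()),.133))+[0,.0135,0],"far collar y-.017",tobin(ray(c,(245,r.min()),.116))-[0,.017,0])
E
```

```text
0.095 -0.011 trail [223. 272.] lead [348. 272.]
0.095 0 trail [221. 255.] lead [350. 255.]
0.095 0.011 trail [220. 237.] lead [351. 237.]
0.1 -0.011 trail [221. 276.] lead [350. 276.]
0.1 0 trail [220. 259.] lead [351. 259.]
0.1 0.011 trail [218. 240.] lead [353. 240.]
0.105 -0.011 trail [219. 281.] lead [352. 281.]
0.105 0 trail [218. 263.] lead [353. 263.]
0.105 0.011 trail [216. 244.] lead [354. 244.]
0.12 -0.011 trail [213. 297.] lead [357. 296.]
0.12 0 trail [212. 277.] lead [359. 277.]
0.12 0.011 trail [210. 257.] lead [360. 257.]
235 317
near rim y+.0135 [-0.04119179  0.00742436  0.133     ] far collar y-.017 [-0.04037273  0.01148273  0.116     ]
```

```bash
python3 - <<'E'
from h import *
f=cv2.imread("pics/w3.png")[215:390,140:460]
f=cv2.LUT(f,(255*(np.arange(256)/255)**.5).astype(np.uint8))
s=grab_frame("scene")[150:300,230:370]
cv2.imwrite("pics/s3.png",np.vstack([cv2.resize(f,(640,350),interpolation=cv2.INTER_CUBIC)]))
cv2.imwrite("pics/sc3.png",cv2.resize(s,None,fx=4,fy=4,interpolation=cv2.INTER_CUBIC))
E
```

```text
(no output)
```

View pics/s3.png

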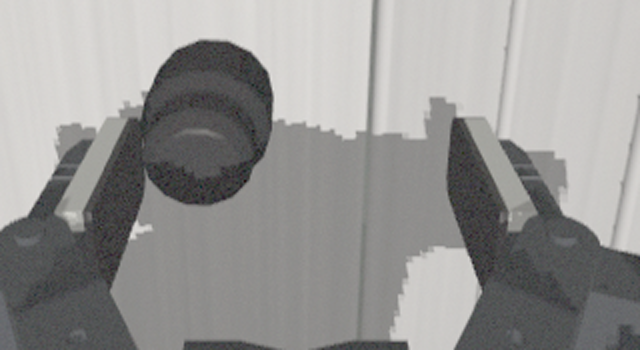

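View pics/sc3.png

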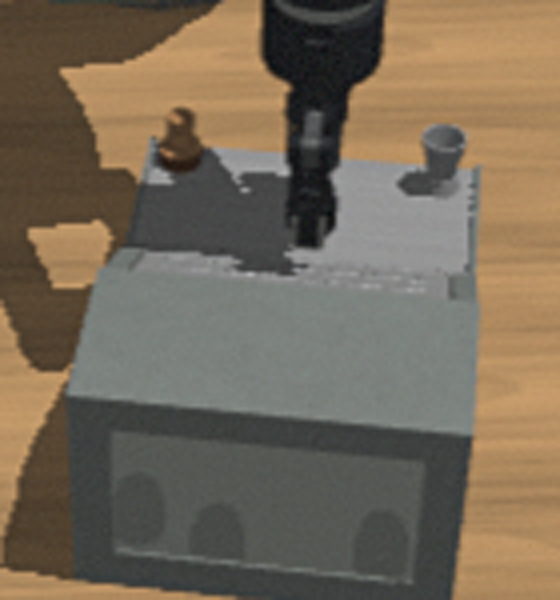

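The gamma-boosted wrist crop shows the trailing pad tip at original pixel (208,275), touching the tag. The leading pad tip is at (367,275). In the scene view the leading tip ends at about (307,211). I'll work out the tip height from both views.

```bash
python3 - <<'E'
from h import *
c=get_calibration("scene")
for z in(.095,.1,.105,.11,.12,.13):print(z,"scene",tobin(ray(c,(307.5,211),z)).round(4),end=' ')
print()
c=get_calibration("wrist")
for z in(.1,.11,.12,.13,.14):print(z,"wr L",tobin(ray(c,(208,275),z)).round(4),"R",tobin(ray(c,(367,275),z)).round(4))
E
```

```text
0.095 scene [-0.0188  0.0105  0.095 ] 0.1 scene [-0.013   0.0108  0.1   ] 0.105 scene [-0.0071  0.0111  0.105 ] 0.11 scene [-0.0013  0.0114  0.11  ] 0.12 scene [0.0103 0.012  0.12  ] 0.13 scene [0.022  0.0126 0.13  ] 
0.1 wr L [-0.0649 -0.0027  0.1   ] R [ 0.0245 -0.0027  0.1   ]
0.11 wr L [-0.0621  0.0031  0.11  ] R [0.0217 0.003  0.11  ]
0.12 wr L [-0.0593  0.0088  0.12  ] R [0.019  0.0088 0.12  ]
0.13 wr L [-0.0566  0.0146  0.13  ] R [0.0162 0.0145 0.13  ]
0.14 wr L [-0.0538  0.0203  0.14  ] R [0.0134 0.0203 0.14  ]
```

Both views put the tips near z≈0.13, far higher than the TCP figure suggests, so they only touch the tag's top. I'll back off, then feel downwards for the landing.

play_rows(
  commands=[
    [0, -0.013, 0, 0],
    [0, -0.026, 0, 0],
    [0, -0.037, 0.002, 0],
    [0, -0.037, 0.007, 0],
    [0, -0.037, 0.009, 0],
  ],
)

```text
clock: 6.68
tool_pos: [0.4971, 0.0775, 0.0776]
tcp_rot: [0.0, 0.772, 0.636, 0.0]
wrist_force: [-0.4, -0.8, -0.3]
finger_gap: 0.0726
finger_force: 0.0
```

play_rows(
  commands=[
    [0, 0, 0.002, 0],
    [0, 0, 0.003, 0],
    [0, 0, 0.003, 0],
  ],
)

```text
clock: 7.05
tool_pos: [0.4973, 0.0774, 0.0748]
tcp_rot: [-0.0, 0.772, 0.636, -0.0]
wrist_force: [0.2, 0.2, -0.2]
finger_gap: 0.0727
finger_force: 0.0
```

play_rows(
  commands=[
    [0, 0, 0.002, 0],
    [0, 0, 0.003, 0],
    [0, 0, 0.003, 0],
  ],
)

```text
clock: 7.42
tool_pos: [0.4971, 0.0775, 0.0718]
tcp_rot: [-0.0, 0.772, 0.636, -0.0]
wrist_force: [0.0, 0.3, -0.6]
finger_gap: 0.0725
finger_force: 0.0
```

play_rows(
  commands=[
    [0, 0.005, 0, 0],
    [0, 0.005, 0.002, 0],
    [0, 0.005, 0.003, 0],
    [0, 0.005, 0.003, 0],
  ],
)

```text
clock: 7.92
tool_pos: [0.5018, 0.0765, 0.0688]
tcp_rot: [-0.0, 0.772, 0.636, -0.0]
wrist_force: [-0.3, 0.6, -0.4]
finger_gap: 0.0728
finger_force: 0.0
```

play_rows(
  commands=[
    [0, 0, 0.002, 0],
    [0, 0, 0.003, 0],
    [0, 0, 0.003, 0],
  ],
)

```text
clock: 8.3
tool_pos: [0.5019, 0.0765, 0.0658]
tcp_rot: [-0.0, 0.772, 0.636, -0.0]
wrist_force: [-0.0, 0.3, 0.1]
finger_gap: 0.0725
finger_force: 0.0
```

```bash
python3 - <<'E'
from h import *
go(.035,.008,.06)
f=grab_frame("wrist");cv2.imwrite("pics/w4.png",f)
cv2.imwrite("pics/w4b.png",cv2.LUT(f,(255*(np.arange(256)/255)**.6).astype(np.uint8)))
E
```

```text
t 8.3 bin pos [-0.0532  0.0075  0.0658] shift [0.0005 0.0882 0.0058] turn -0.0001 gap 0.07254534823932786 F [-0.05  0.3   0.07]
```

View pics/w4b.png

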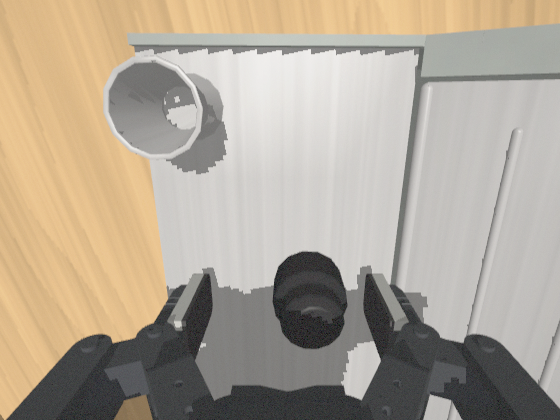

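The tag stands centred between the pads, body at (310,300), pads at (205,275) and (368,275), with clearance on both sides. I'll open slightly, to about 79 mm, and go 4 mm lower.

play_rows(
  commands=[
    [0, -0.002, 0, 0],
    [0, -0.002, 0.002, 0],
    [0, -0.002, 0.004, 0],
    [0, -0.002, 0.004, 0],
  ],
  hand=0.93,
)

```text
clock: 8.85
tool_pos: [0.4999, 0.0769, 0.0617]
tcp_rot: [-0.0, 0.772, 0.636, -0.0]
wrist_force: [0.2, 0.0, 0.6]
finger_gap: 0.0797
finger_force: 0.0
```

play_rows(
  commands=[
    [0, 0, 0.001, 0],
    [0, 0, 0.002, 0],
    [0, 0, 0.002, 0],
  ],
)

```text
clock: 9.22
tool_pos: [0.5, 0.0769, 0.0598]
tcp_rot: [-0.0, 0.772, 0.636, -0.0]
wrist_force: [0.3, -1.1, 0.2]
finger_gap: 0.0796
finger_force: 0.0
```

play_rows(
  commands=[
    [0, 0, 0.002, 0],
    [0, 0.007, 0.002, 0],
    [0, 0.014, 0.002, 0],
    [0, 0.021, 0.002, 0],
    [0, 0.028, 0.002, 0],
  ],
)

```text
clock: 9.85
tool_pos: [0.528, 0.0715, 0.0578]
tcp_rot: [-0.0, 0.772, 0.636, -0.0]
wrist_force: [-0.6, -1.0, 0.6]
finger_gap: 0.0793
finger_force: 0.3
```

play_rows(
  commands=[
    [0, 0.005, 0, 0],
    [0, 0.01, 0, 0],
    [0, 0.015, 0, 0],
    [0, 0.015, 0, 0],
  ],
)

```text
clock: 10.35
tool_pos: [0.5429, 0.0686, 0.058]
tcp_rot: [0.0, 0.772, 0.636, 0.0]
wrist_force: [0.1, 0.6, 0.8]
finger_gap: 0.0797
finger_force: 0.4
```

```bash
python3 - <<'E'
from h import *
go(.035,.008,.06)
f=grab_frame("wrist");cv2.imwrite("pics/w5.png",f)
c=get_calibration("wrist")
f=cv2.LUT(f,(255*(np.arange(256)/255)**.6).astype(np.uint8))
s=grab_frame("scene")[150:300,230:370]
cv2.imwrite("pics/w5b.png",np.hstack([cv2.resize(f,(480,360)),cv2.resize(s,(320,343))[:,:] if 0 else cv2.resize(s,(320,360))]))
for q in((0,.098,.095),(0,-.03,.095),(.004,.098,.099),(.03,.098,.08)):print(q,proj(c,np.r_[b['R']@q[:2]+b['t'],q[2]]).round(0))
E
```

```text
t 10.35 bin pos [-0.0114  0.0076  0.058 ] shift [ 0.0004  0.0464 -0.002 ] turn -0.0002 gap 0.07966865965099375 F [0.08 0.56 0.81]
(0, 0.098, 0.095) [316.  79.]
(0, -0.03, 0.095) [309. 344.]
(0.004, 0.098, 0.099) [328.  78.]
(0.03, 0.098, 0.08) [382.  81.]
```

View pics/w5b.png

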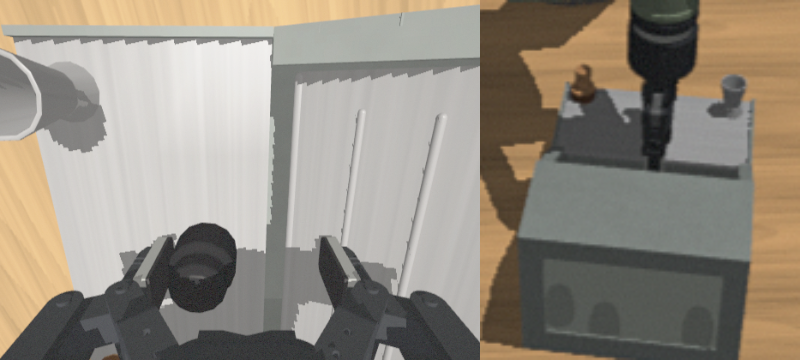

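The flap is opening: its hem has moved inwards to about (345,97) and a dark gap shows behind the sill. The tag is upright against the trailing pad. I'll push on slowly.

play_rows(
  commands=[
    [0, 0.005, 0, 0],
    [0, 0.01, 0, 0],
    [0, 0.015, 0, 0],
    [0, 0.02, 0, 0],
    [0, 0.024, 0, 0],
  ],
)

```text
clock: 11.08
tool_pos: [0.5657, 0.0641, 0.0577]
tcp_rot: [-0.0, 0.772, 0.636, -0.0]
wrist_force: [-2.0, 0.7, 0.6]
finger_gap: 0.0792
finger_force: 1.2
```

play_rows(
  commands=[
    [0, 0.002, 0, 0],
    [0, 0.004, 0, 0],
    [0, 0.006, 0, 0],
    [0, 0.008, 0, 0],
  ],
)

```text
clock: 11.58
tool_pos: [0.5735, 0.0626, 0.0578]
tcp_rot: [-0.0, 0.772, 0.636, -0.0]
wrist_force: [-3.2, 0.7, -1.1]
finger_gap: 0.0798
finger_force: 1.4
```

play_rows(
  commands=[
    [0, 0.002, 0, 0],
    [0, 0.004, 0, 0],
    [0, 0.006, 0, 0],
    [0, 0.008, 0, 0],
  ],
)

```text
clock: 12.08
tool_pos: [0.5744, 0.0624, 0.058]
tcp_rot: [-0.005, 0.772, 0.636, -0.005]
wrist_force: [-27.4, 7.7, 15.1]
finger_gap: 0.079
finger_force: 1.2
```

```bash
python3 - <<'E'
from h import *
go(.035,.008,.06)
f=grab_frame("wrist");cv2.imwrite("pics/w6.png",f)
# tag-dark pixels between the pads, just right of the trailing pad
g=f.max(2)[220:330,216:360];n,l,s,ce=cv2.connectedComponentsWithStats((g<30).astype(np.uint8))
for i in range(1,n):
    if s[i,4]>60:print(s[i]+[216,220,0,0,0],f[220:330,216:360][l==i].mean(0).round(0))
for r in (240,260,280,300,320):print(r,f.max(2)[r,200:370:10])
E
```

```text
t 12.075 bin pos [0.0206 0.0075 0.058 ] shift [ 0.0005  0.0144 -0.0023] turn -0.0008 gap 0.0790366487330723 F [-27.4    7.75  15.08]
[ 216  261   60   69 2337] [23. 22. 23.]
240 [221 220 222 218 223  87  87 186 186 185 183 188 188  89 146 143 144]
260 [224 221 223 216 175  88  89  88  86  89  92 184 139  87 145 144 142]
280 [ 24  23  26  24  27  26  27  23  88  90  87  87  86  96  94 147  93]
300 [34 36 27 22 28 31 34 21 88 89 86 87 89 97 96 96 93]
320 [ 20  22  39  37  38  18  20  19  91  87  89  85  88 101  95  95  93]
```

The gripper's knuckles meet the hood at TCP x≈0.0205, with the tag right at the sill. I'll ease off and narrow the fingers, so that the trailing one carries the tag on.

play_rows(
  commands=[
    [0, -0.011, 0, 0],
    [0, -0.011, 0, 0],
  ],
  hand=0.86,
)

```text
clock: 12.38
tool_pos: [0.5713, 0.0633, 0.0586]
tcp_rot: [0.001, 0.772, 0.636, 0.001]
wrist_force: [-2.1, 0.2, 0.9]
finger_gap: 0.0736
finger_force: 1.0
```

play_rows(
  commands=[
    [0, 0, 0, 0],
    [0, 0.001, 0, 0],
  ],
  hand=0.8,
)

```text
clock: 12.62
tool_pos: [0.5726, 0.063, 0.0581]
tcp_rot: [0.0, 0.772, 0.636, 0.001]
wrist_force: [-0.9, 0.9, 2.7]
finger_gap: 0.0686
finger_force: 1.0
```

play_rows(
  commands=[
    [0, 0.002, 0, 0],
    [0, 0.004, 0, 0],
    [0, 0.006, 0, 0],
    [0, 0.006, 0, 0],
  ],
  hand=0.75,
)

```text
clock: 13.12
tool_pos: [0.5772, 0.0617, 0.0575]
tcp_rot: [-0.0, 0.772, 0.636, -0.001]
wrist_force: [-2.5, 0.3, -0.8]
finger_gap: 0.064
finger_force: 1.1
```

```bash
python3 - <<'E'
from h import *
go(.035,.008,.06)
f=grab_frame("wrist");cv2.imwrite("pics/w7.png",f)
for r in (240,260,280,300,320):print(r,f.max(2)[r,200:370:10])
E
```

```text
t 13.125 bin pos [0.0235 0.0073 0.0575] shift [ 0.0007  0.0115 -0.0026] turn -0.0002 gap 0.063970581191704 F [-2.46  0.25 -0.77]
240 [219 220 217 218  86  84  40  40  38  33 185 177 157 146 150 150 156]
260 [222 219 216 215  86  85 182  84  85  85 132  84 179 149 151 149 198]
280 [130 115  40 217  86  85  83  85  87  85  84  83  99  93 147  92  26]
300 [129  29  27 100  85  84  84  86  88  86  86  87  96  95  91  93  27]
320 [ 21  24 100  99  85  87  85  86  86  85  88  85  94  94  95  92  25]
```

The tag has left the space between the pads. Now I back out and lift.

play_rows(
  commands=[
    [0, -0.012, 0, 0],
    [0, -0.028, 0, 0],
    [0, -0.046, 0, 0],
    [0, -0.064, 0, 0],
    [0, -0.082, 0, 0],
  ],
)

```text
clock: 13.8
tool_pos: [0.4959, 0.0777, 0.0582]
tcp_rot: [0.0, 0.772, 0.636, 0.0]
wrist_force: [-1.1, 0.5, 0.6]
finger_gap: 0.0643
finger_force: 0.0
```

play_rows(
  commands=[
    [0, 0, -0.02, 0],
    [0, 0, -0.05, 0],
    [0, 0, -0.09, 0],
    [0, -0.02, -0.13, 0],
    [0, -0.05, -0.16, 0],
  ],
)

```text
clock: 14.42
tool_pos: [0.4476, 0.0872, 0.2196]
tcp_rot: [0.001, 0.772, 0.636, 0.001]
wrist_force: [0.8, 0.1, 0.7]
finger_gap: 0.0644
finger_force: 0.0
```

play_rows(
  commands=[
    [0, -0.04, 0, 0],
    [0, -0.08, 0, 0],
    [0, -0.1, 0, 0],
    [0, -0.1, 0, 0],
    [0, -0.1, 0, 0],
  ],
)

```text
clock: 15.05
tool_pos: [0.3511, 0.1062, 0.2181]
tcp_rot: [0.0, 0.772, 0.636, 0.001]
wrist_force: [-0.6, 1.3, -0.2]
finger_gap: 0.0641
finger_force: 0.0
```

```bash
python3 - <<'E'
from h import *
s=observe();print(s['clock'],tobin(s['tool_pos']),s['wrist_force'])
a=cv2.imread("pics/top0.png");f=grab_frame("top");cv2.imwrite("pics/top9.png",f)
sc=grab_frame("scene");cv2.imwrite("pics/scene9.png",sc)
d=cv2.absdiff(a,f).max(2)
def reg(im0,im1,n,x0,y0,x1,y1):
    d=cv2.absdiff(im0,im1).max(2)[y0:y1,x0:x1];print(n,"changed px",(d>40).sum(),"of",d.size,"med",np.median(d))
reg(a,f,"flap",224,184,290,227);reg(a,f,"sill band",222,218,288,232);reg(a,f,"tag place",240,232,258,252)
reg(a,f,"jigger",210,245,228,262);reg(a,f,"stopper",272,256,290,272);reg(a,f,"cup",120,195,150,222);reg(a,f,"detacher",115,245,170,295);reg(a,f,"bottles",385,155,490,275)
s0=cv2.imread("pics/scene0.png")
reg(s0,sc,"sc stopper",266,175,284,193);reg(s0,sc,"sc jigger",333,178,349,197)
# flap rows: brightness profile across the sill at several bin y
c=get_calibration("top")
for y in(-.06,-.03,.03,.06):
  for im in(a,f):print(y,[int(im[tuple(proj(c,np.r_[b['R']@[x,y]+b['t'],z]).round().astype(int)[::-1])].mean()) for x,z in((-.04,.095),(-.01,.095),(-.004,.095),(.001,.097),(.004,.101),(.01,.104),(.02,.11),(.05,.127),(.08,.144))])
E
```

```text
15.05 [-0.20687996  0.00786431  0.21806025] [-0.5846248   1.3244756  -0.17955665]
flap changed px 0 of 2838 med 5.0
sill band changed px 0 of 924 med 5.0
tag place changed px 153 of 360 med 12.5
jigger changed px 0 of 306 med 5.0
stopper changed px 0 of 288 med 5.0
cup changed px 0 of 810 med 5.0
detacher changed px 0 of 2750 med 5.0
bottles changed px 0 of 12600 med 5.0
sc stopper changed px 101 of 324 med 6.0
sc jigger changed px 0 of 304 med 3.0
-0.06 [140, 138, 135, 89, 107, 106, 105, 107, 106]
-0.06 [143, 140, 140, 94, 113, 107, 109, 109, 107]
-0.03 [143, 138, 138, 99, 116, 103, 105, 104, 101]
-0.03 [144, 143, 144, 106, 119, 106, 113, 108, 108]
0.03 [146, 141, 141, 95, 112, 105, 105, 104, 102]
0.03 [149, 148, 146, 102, 117, 109, 111, 109, 109]
0.06 [148, 144, 145, 100, 111, 104, 105, 101, 101]
0.06 [154, 147, 147, 103, 114, 108, 108, 107, 105]
```

The flap is pixel-identical to its shut state, the landing no longer holds the tag, and nothing else in the top view has moved.

```bash
python3 -c "
from plant import *
print(job_done())"
```

```text
the job is handed in; nothing more can be done
None
```

The job is handed in, with no verdict returned: the fingers pushed the tag past the sill and it is gone from the landing (I did not see it inside the bin), the flap is shut, and the top view shows everything else unmoved; the gripper met the hood once at about 32 N, under the 40 N limit.

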